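# Put the sharps container lid on in temporary closure and hold it

## Robot

A 7-joint arm with a two-finger parallel gripper is mounted at the origin on the work surface. World frame = base frame: x ahead of the robot, y to its left, z up, the work surface at z = 0. Lengths are in mm, angles in rad, forces in N, time in s.
With the tool pointing down it reaches from about 400 to 875 mm from the base axis. Payload 6.5 kg.
Tool frame: the origin (TCP) lies on the centre line of the jaws, within the pads' length; the fingertips stand bot.tip_reach ahead of it and the grasp point (between the pads) lies 8 mm behind it (bot.tip_reach is the distance from the TCP to the fingertips, in mm); z points along the fingers, y is the line along which they close (so a half turn about z gives the same grasp; the last joint's range is limited). The gripper opens to 88 mm and grips with 3 to 60 N. Pads are 18 mm wide; open, the fingers measure 123 mm over their backs; the gripper's body (75 mm by 187 mm) begins 45 mm behind the grasp point.
Start: joints at [-1.257, 0.536, -0.004, 1.538, 0.003, 1.067, -0.071], TCP at [240.972, 603.674, 249.716] pointing down, gripper open.
Joint ranges: [-2.7, 2.7], [-0.37, 2.16], [-1.27, 1.26], [0.24, 2.4], [-1.31, 4.45], [0.19, 1.91], [-2.76, 2.76]. Speed limits (rad/s): [2.39, 2.39, 3.14, 3.14, 3.14, 3.14, 3.14].

## Interface

Orientations are given as a unit quaternion [w, x, y, z].
In Python, from cell import bot, imaging, recognise, silhouettes, tip_of gives the robot as it stands. The module is installed in compiled form; this text tells all that it offers.
- The arm moves only by the tool arm_command, never from a script. Its argument "rows" is a list of rows, each a list of 5 numbers: the shift along the tool's x, y, z each as a share of 0.12 m, from -1 to 1, then the turn about the tool's z as a share of 90 degrees, from -1 to 1, then the opening, from -1 (shut) to 1 (fully open). In form: [[dx, dy, dz, yaw, fingers], ...]. A call has 1 to 8 rows; each row is the pose to reach, as a shift and turn from the pose commanded when the call began, along the tool's axes at that moment; what a row does not reach only later rows make up. A row lasts 1/10 s, in which the tool goes at most 50 mm and 8.59 degrees, less where a joint would pass 70% of its speed; a pose out of reach is approached as far as the arm can. A call with a number of a shift or a turn outside -1 to 1 is refused whole. A call with a gripper value outside its range is refused whole. The fingers move at their own pace and stop on an object; "newtons" is the grip in N (left out, the last holds). Time passes only in rows, so rows that repeat a pose let the fingers close. It gives the time, the measured TCP pose, the force, the opening and the grip force at its end, in the units of the state.
- bot.observe(): the state, without advancing time (a new reading comes with each control period).
- imaging.get_image(name): name is "side" or "top" or "wrist"; returns the picture (480x640x3 uint8, red, green, blue); there is no depth.
- imaging.camera_params(name): a dict with "fx", "fy", "cx", "cy" (pixels), "position" and "rotation" of the camera in the world. Camera axes: x right, y down, z forward; pixel columns grow to the right and rows downward; lengths in mm; the calibration is good to about 2 mm. A picture is of the moment at which its call begins: read the wrist's pose just before it. camera_params takes no time and is no camera call; for the wrist camera it gives the pose at the moment of the call.
- bot.close_job(): hands the job in; it is judged then, once.
Trained networks look in the newest picture that a camera, given by its name, has taken for a name from the list of things; names that differ only in an ending like _2 or _b are one class to them, and where a whole thing is asked for, a point or a joint stands for the part that bears it (a point fixed in the world has none). Each returns a list of dicts, best first, with "p" (0 to 1); they miss things now and then, are a little off and sometimes report something else, mostly with a low value. They report only what shows in the picture. A call takes as long as a camera call. They do not tell look-alikes from the thing itself.
- recognise(thing, camera): "centre" ([row, column] in pixels, amid what is visible of it).
- silhouettes(thing, camera): "mask" (480x640 bool, what is visible of it) and "centre" ([row, column] in pixels, amid what is visible of it).
- tip_of(thing, camera): "centre" ([row, column] in pixels: a listed point, or the origin of a listed thing).
The state is a dict: "t": time; "qpos": joint angles; "joint_velocities": joint speeds; "tau": joint torques, N m; "tool_pos": TCP position; "tcp_rot": TCP orientation; "ft_force": force on the tool from outside, world axes, zero at the start; "torque": the same for the moment, N m; "grip_width": finger opening in mm; "grasp_force": force on a finger pad.
Only numpy, scipy, OpenCV 4.12 (cv2) and the standard library are available. Lean on these libraries where they do the work, as an engineer would, in place of code of your own. Each camera call takes 0.05 s, during which the arm holds its last target. There are 200 camera calls.

## Task

From the bin, take the bayonet lid (the round one with a straight grip bar on top), lower its two lugs through the slots of the sharps container's mouth until it sits flush, and twist it clockwise (seen from above) until its grip bar lines up with the single black ribs on the rim: that is temporary closure, halfway to the lock. Never turn it on to the double ribs, where it locks with a click for good; a spring turns the lid back if it is let go, so finish while still gripping it there. Leave the other things in the bin.

Things in the scene. Friction and masses are not known exactly. Their poses are not given: they have to be found in the camera images.
- container: Yellow round sharps container, 120 mm across, fixed on a 150 x 150 x 6 mm steel plate, left or right. Origin on its axis at table height, z up; flat top flange (6 mm thick, hollow beneath) at 118 mm. Same after half a turn. Rim ribs stand 45 to 57 mm from the axis, 4 mm high: single pair 0.65 rad clockwise of the slots (temporary closure), double pair 1.3 rad (locked).
- mouth (a point): Centre of the container's mouth, on the top face of its flange, 118 mm above the table: a round hole of 56 mm diameter with two opposite entry slots along the container's +x and -x axis, each 15 mm wide and reaching out to 39 mm from the axis. Turns with the container.
- half_mark: The pair of single ribs on the container's rim, opposite each other; origin at the container's origin (on its axis, at table height), its x axis runs through both ribs. With the lid's x axis along this x axis (either way round) the lid is in temporary closure.
- lock_ring (a joint): Grey sprung ring under the flange; the lid's lugs drop into its two 15 mm pockets. Angle in rad: 0 = pockets under the slots (the spring keeps it there), grows as the lid turns clockwise, about 0.65 at temporary closure. Spring 0.04 N m at 0, 0.08 at 0.65. From 1.0 a sprung ball resists, at 1.4 it clicks in; stop at 1.47. Lid play in the pockets about 0.07 rad either way.
- lid: White bayonet lid, 110 g; origin at the centre of its underside, z up, x along the bar. Plug 52 mm dia, 0-16 mm up; lugs along +x and -x, 10 mm wide, 0-8 mm up, out to 35 mm from the axis; disc 84 mm dia, 16-20 mm up; bar 60 long (x), 12 thick (y), 20-50 mm up. Same after half a turn. Starts upright on the bin floor, any yaw. Seated: disc on flange, origin 102 mm above the table.
- bin: Grey open bin, fixed, 220 mm (x) by 330 mm (y), walls 45 mm high and 5 mm thick, floor 5 mm thick, with a few small loose stoppers (18 mm wide, 14 mm high); origin under its centre at table height. It may stand left or right.
- jar_cover: White round jar cover, 72 mm across, with a small round knob and no bar, 26 mm high, lying in the bin; origin at the centre of its underside. Not wanted.
- tape_roll: White tape roll, 72 mm outside, 44 mm hole, 22 mm high, lying flat in the bin; origin at the centre of its underside. Not wanted.
- swab_pack: White flat carton 30 x 110 x 16 mm lying in the bin; origin at the centre of its underside. Not wanted.
Not all that is in view belongs to the job. What is shaped like the lid but blue or red is not meant.

How it is judged (in metres and radians):
On the way, in this order (a step that is already met when the one before it is completed fails the run):
1. the lid is lifted clear of the bin in the gripper (z of lid in the frame of bin above 0.06 m and contact force between the fingers and lid above 1 N), for 0.2 s.
2. the lid is seated in the container's mouth, lugs through the slots (horizontal distance between lid and container below 0.004 m and z of lid in the frame of container between 0.099 and 0.1055 m), for 0.1 s.
At the end, for the whole second after the job is handed in: Lid seated (within 4 mm of the axis, origin 99-105.5 mm high, tilt < 0.06 rad), bar within 0.16 rad of the single ribs, ring 0.40-0.90 rad, still gripped (> 2 N), lid on container < 40 N; jar cover, tape and swabs within 200 mm of the bin centre (all of step 2 and angle between the x axis of lid and the x axis of half_mark, either way round below 0.16 rad and angle between lid's own z axis and vertical below 0.06 rad and value of joint lock_ring between 0.4 and 0.9 rad and contact force between the fingers and lid above 2 N and contact force between lid and container below 40 N and horizontal distance between each of jar_cover, tape_roll, swab_pack and bin below 0.2 m); the arm keeps its last pose, push and grip.
It fails at once if the lid is turned on to the double ribs (ring past 1.25 rad) (value of joint lock_ring above 1.25 rad).
It fails at once if another thing is lifted out of the bin (height (world z) of any of jar_cover, tape_roll, swab_pack above 0.09 m).
It also fails if it takes over 54 s, if anything falls off the work surface, if the arm or the gripper's body presses on something with over 40 N, if the wrist force passes 120 N, or if a joint passes its speed limit or range.

## Working session

There is one attempt and no reset: what is moved stays moved. The work goes in short steps, Python scripts to look and compute and a tool call to move; the robot and the scene stay as the last step left them, time stands still between calls to the robot, and variables do not carry over. Pictures are saved under pics/ and viewed, at most 10 in all, crops included, and the job is handed in when it is done.

Besides the shell and the picture viewer there is one more tool, called after "Call:" as a command line: name --pt "numbers of a row" for each row, then --argument value for the rest. arm_command: Moves the arm, as the interface text tells. Shift numbers are shares of 0.12 m and turn numbers shares of 90 degrees, none past 1 either way. Its arguments: {"type":"object","properties":{"rows":{"type":"array"},"newtons":{"type":"number"}},"required":["rows"]}

```bash
mkdir -p pics; cat > h.py <<'E'
import numpy as np, cv2
from cell import bot, imaging, recognise, silhouettes, tip_of
def R(q):
    from scipy.spatial.transform import Rotation as Ro
    return Ro.from_quat([q[1],q[2],q[3],q[0]]).as_matrix()
def ray(cam,rc,z):
    c=imaging.camera_params(cam) if isinstance(cam,str) else cam
    d=np.array(c["rotation"]) 
    if d.shape!=(3,3): d=R(d)
    v=d@np.array([(rc[1]-c["cx"])/c["fx"],(rc[0]-c["cy"])/c["fy"],1])
    p=np.array(c["position"]); return p+v*(z-p[2])/v[2]
def save(n,im): cv2.imwrite(f"pics/{n}.png",im[:,:,::-1])
E
python3 - <<'E'
from h import *
s=bot.observe(); print(s, bot.tip_reach)
for c in("top","side","wrist"):
    im=imaging.get_image(c); save(c+"0",im)
    if c!="side": print(c,imaging.camera_params(c))
imaging.get_image("top")
for n,z in(("lid",40),("mouth",118),("jar_cover",20),("bin",0),("half_mark",118),("container",118)):
    for r in tip_of(n,"top")[:4]: print(n,r["p"],r["centre"],ray("top",r["centre"],z))
E
```

```text
{'t': 0.0, 'qpos': array([-1.25718828,  0.53714429, -0.0044159 ,  1.53885982,  0.00256092,
        1.06728698, -0.07122783]), 'joint_velocities': array([-0.00077045,  0.00041408, -0.00048333, -0.00061537,  0.00056941,
        0.00072793,  0.00010011]), 'tau': array([ 1.05626430e-03, -5.70989799e+01,  9.90797840e-01, -2.51602006e+01,
       -5.62989071e-02,  1.79445493e-02,  1.39270014e-04]), 'tool_pos': array([240.78125778, 603.12510085, 248.85862392]), 'tcp_rot': array([-1.09411822e-04,  1.88761797e-01,  9.82022539e-01, -8.39314839e-04]), 'ft_force': array([0.12670959, 0.38765239, 0.30568819]), 'torque': array([ 0.02786712, -0.04976023,  0.0255335 ]), 'grasp_force': 0.0, 'grip_width': 87.99275290575258} 11.0
top {'fx': 517.2693015334548, 'fy': 517.2693015334548, 'cx': 324.34668535656687, 'cy': 241.58646701003022, 'position': array([ 401.68015646,  -55.16286503, 1320.88974268]), 'rotation': array([-0.03206657,  0.7163854 , -0.69580736,  0.04019711])}
wrist {'fx': 340.0926487874171, 'fy': 340.0926487874171, 'cx': 313.91383151867086, 'cy': 240.50488523811265, 'position': array([178.76275038, 628.18711931, 384.58860685]), 'rotation': array([0.10802306, 0.82102413, 0.55590938, 0.07221602])}
lid 0.83 [276.3, 468.6] [ 457.42126063 -428.31804335   40.        ]
lid 0.81 [233.2, 485.5] [ 566.43056502 -470.77408845   40.        ]
lid 0.62 [247.5, 420.8] [ 525.66036706 -308.78431339   40.        ]
lid 0.56 [191.0, 423.5] [ 668.89799613 -314.25558471   40.        ]
mouth 0.95 [242.6, 202.5] [514.45461586 216.50805551 118.        ]
jar_cover 0.84 [246.9, 337.9] [ 522.89209962 -102.84849838   20.        ]
bin 0.63 [260.6, 374.3] [ 492.30508504 -197.70036494    0.        ]
container 0.81 [247.1, 208.7] [504.36406154 201.56898116 118.        ]
```

View pics/top0.png

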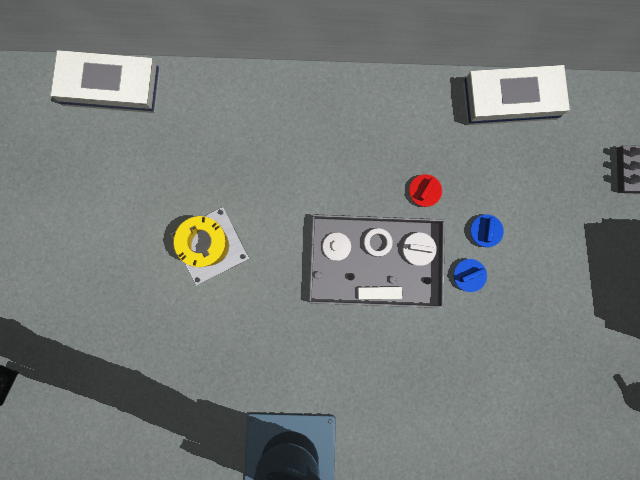

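The top picture shows these candidates for the lid:
- white with a bar, in the bin (247,420): this fits the description
- white jar cover with a knob (247,337)
- tape roll (242,378)
- red lid (190,424)
- blue lids (231,486) and (275,468)

The mouth is at about (242,202). Next, one close crop to check the choice.

```bash
python3 - <<'E'
from h import *
im=cv2.imread("pics/top0.png")
a=cv2.resize(im[215:280,390:455],(400,400),interpolation=cv2.INTER_CUBIC)
b=cv2.resize(im[205:280,162:237],(400,400),interpolation=cv2.INTER_CUBIC)
cv2.imwrite("pics/crop1.png",np.hstack([a,b]))
for z in (5,25): print(ray("top",(247.5,420.8),z))
print(ray("top",(249,420.3),25))
E
```

```text
[ 529.0480961  -315.71445765    5.        ]
[ 527.11225094 -311.75437521   25.        ]
[ 523.2773871  -310.52709944   25.        ]
```

View pics/crop1.png

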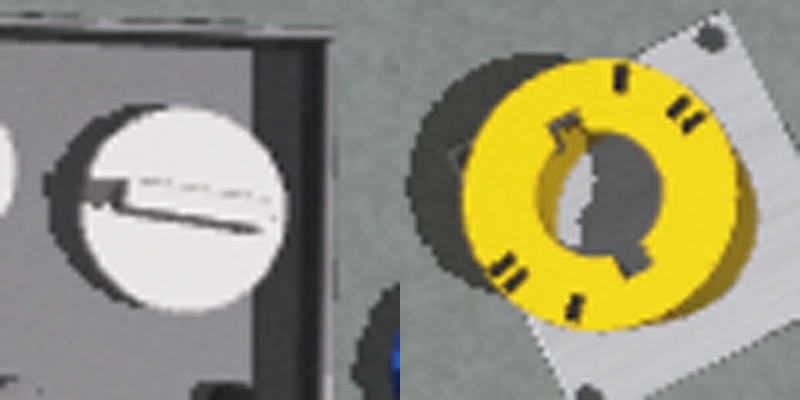

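The crop confirms it: the white disc with the straight bar is the lid, with the bar running roughly along world y (about 9° down to the right in the crop). The mouth's slots are at crop (565,130) and (632,262), and the single ribs are clockwise of them at (621,77) and (575,307). Setting out now.

Call:
arm_command --pt "-0.25 -0.25 0 0 0" --pt "-0.5 -0.5 0 0 0" --pt "-0.75 -0.75 0 0 0" --pt "-1 -1 0 0 0" --pt "-1 -1 0 0 0" --newtons 30

```text
t: 1.0
tool_pos: [311.6, 442.0, 249.9]
tcp_rot: [0.001, 0.193, 0.981, -0.001]
ft_force: [0.6, -0.7, 0.2]
grip_width: 50.3
grasp_force: 0.0
```

Call:
arm_command --pt "-0.25 -0.25 0 0 0" --pt "-0.5 -0.5 0 0 0" --pt "-0.75 -0.75 0 0 0" --pt "-1 -1 0 0 0"

```text
t: 1.4
tool_pos: [375.3, 291.0, 250.0]
tcp_rot: [0.0, 0.188, 0.982, 0.0]
ft_force: [0.9, 0.3, 0.1]
grip_width: 43.8
grasp_force: 0.0
```

Call:
arm_command --pt "-0.25 -0.25 0 0 0" --pt "-0.5 -0.5 0 0 0" --pt "-0.75 -0.75 0 0 0" --pt "-1 -1 0 0 0"

```text
t: 1.8
tool_pos: [442.6, 135.0, 250.1]
tcp_rot: [0.0, 0.188, 0.982, 0.0]
ft_force: [0.7, 0.9, 0.7]
grip_width: 43.9
grasp_force: 0.0
```

Call:
arm_command --pt "-0.25 -0.25 0 0 0" --pt "-0.5 -0.5 0 0 0" --pt "-0.75 -0.75 0 0 0" --pt "-1 -1 0 0 0"

```text
t: 2.2
tool_pos: [509.8, -21.1, 250.0]
tcp_rot: [0.0, 0.188, 0.982, 0.0]
ft_force: [1.3, 0.4, -0.1]
grip_width: 44.0
grasp_force: 0.0
```

Call:
arm_command --pt "-0.15 -0.15 0 0.095 0" --pt "-0.3 -0.3 0 0.19 0" --pt "-0.45 -0.45 0 0.285 0" --pt "-0.6 -0.6 0 0.38 0" --pt "-0.75 -0.75 0 0.475 0" --pt "-0.9 -0.9 0 0.57 0" --pt "-1 -1 0 0.665 0" --pt "-1 -1 0 0.76 0"

```text
t: 3.0
tool_pos: [576.7, -178.3, 249.9]
tcp_rot: [0.001, 0.711, 0.703, -0.0]
ft_force: [-0.1, 0.4, 0.4]
grip_width: 44.0
grasp_force: 0.0
```

Call:
arm_command --pt "-0.4 -0.15 0 0 0" --pt "-0.8 -0.3 0 0 0" --pt "-1 -0.4 0.2 0 0" --pt "-1 -0.4 0.3 0 0" --pt "-1 -0.4 0.3 0 0"

```text
t: 3.5
tool_pos: [527.0, -294.8, 211.9]
tcp_rot: [-0.002, 0.708, 0.706, -0.0]
ft_force: [-0.2, 0.7, -0.5]
grip_width: 44.1
grasp_force: 0.0
```

```bash
python3 - <<'E'
from h import *
s=bot.observe(); c=imaging.camera_params("wrist")
im=imaging.get_image("wrist"); save("w1",im); print(s["tool_pos"],s["tcp_rot"])
import pickle; pickle.dump(c,open("c.pkl","wb"))
for r in silhouettes("lid","wrist")[:4]: print(r["p"],r["centre"])
for r in tip_of("lid","wrist")[:4]: print(r["p"],r["centre"],ray(c,r["centre"],5))
E
```

```text
[ 526.95638418 -294.77961246  211.9255875 ] [-1.65178081e-03  7.08232812e-01  7.05976975e-01 -2.58635878e-04]
0.97 [246.9, 463.2]
0.85 [371.2, 265.9]
0.85 [387.5, 359.7]
0.75 [236.0, 311.9]
0.91 [233.8, 311.1] [ 522.33869123 -312.35907716    5.        ]
0.78 [244.2, 452.2] [ 669.52740391 -324.00113889    5.        ]
0.71 [375.3, 358.2] [ 576.11289572 -482.04549342    5.        ]
0.62 [338.3, 258.3] [ 461.973803   -433.58900284    5.        ]
```

View pics/w1.png

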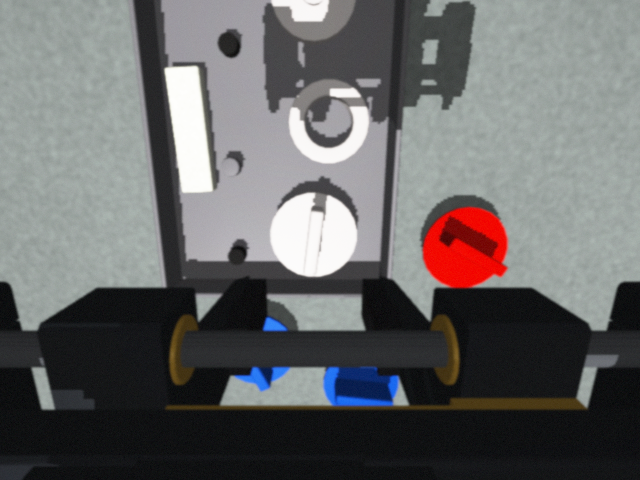

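The wrist picture shows the white lid's disc centred near row 234, col 313. The bar's top runs from about (208,317) to (275,312), and the red and blue lids lie outside the bin.

```bash
python3 - <<'E'
from h import *
import pickle; c=pickle.load(open("c.pkl","rb"))
a,b=ray(c,(208,317.5),55),ray(c,(275,312),55); d=a-b
print(a,b,(a+b)/2,np.degrees(np.arctan2(d[1],d[0])))
im=cv2.imread("pics/w1.png"); g=(im.min(2)>150).astype(np.uint8)
n,l,st,ce=cv2.connectedComponentsWithStats(g); i=l[250,290]; print(st[i],ce[i])
(u,v),_=cv2.minEnclosingCircle(np.argwhere(l==i)[:,::-1].astype(np.float32)); print(u,v,ray(c,(v,u),25))
e=cv2.GaussianBlur(cv2.cvtColor(im,6),(0,0),1).astype(int)
for r in(215,225,235,245,255,265): print(r,e[r,296:334])
E
```

```text
[ 528.692387   -277.11720747   55.        ] [ 523.57654092 -338.93642309   55.        ] [ 526.13446396 -308.02681528   55.        ] 85.26927027573652
[  163     0   224   277 37638] [263.80578139 150.60858707]
271.0 129.5 [ 486.96939099 -210.36979963   25.        ]
215 [250 250 250 250 250 250 250 250 250 250 249 248 245 240 237 239 244 247
 248 249 249 248 248 247 245 238 222 201 195 211 232 244 248 249 249 250
 249 249]
225 [250 250 250 250 250 250 250 250 250 250 248 245 239 238 241 246 249 250
 250 250 250 249 248 246 240 231 227 233 242 248 249 250 250 250 250 250
 250 250]
235 [250 250 250 250 250 250 250 250 250 248 244 239 238 242 247 249 250 250
 250 250 249 248 244 235 223 219 229 242 248 250 250 250 250 250 250 250
 250 250]
245 [251 251 251 251 251 251 251 250 248 244 240 239 244 248 250 250 250 250
 250 249 248 242 229 213 210 225 241 248 250 250 250 250 250 250 250 250
 250 250]
255 [251 251 251 251 251 251 250 248 244 241 241 245 249 251 251 251 250 250
 249 247 242 236 233 237 245 249 250 250 250 250 250 250 250 250 250 250
 250 250]
265 [251 251 251 251 251 250 248 244 241 243 247 250 251 251 251 250 250 249
 246 243 240 242 246 249 251 251 251 251 251 251 251 251 251 250 250 250
 250 250]
```

Call:
arm_command --pt "-0.127 -0.01 0.3 0.08 0" --pt "-0.127 -0.01 0.6 0.08 0" --pt "-0.127 -0.01 0.9 0.08 0" --pt "-0.127 -0.01 1 0.08 0"

```text
t: 4.05
tool_pos: [526.0, -308.5, 91.2]
tcp_rot: [-0.002, 0.75, 0.661, -0.0]
ft_force: [-0.0, 0.4, -0.1]
grip_width: 44.2
grasp_force: 0.0
```

Call:
arm_command --pt "0 0 0.2 0 0" --pt "0 0 0.35 0 0" --pt "0 0 0.43 0 0" --pt "0 0 0.43 0 0" --pt "0 0 0.43 0 -1" --pt "0 0 0.43 0 -1" --pt "0 0 0.43 0 -1" --pt "0 0 0.43 0 -1" --newtons 40

```text
t: 4.85
tool_pos: [526.6, -311.3, 42.7]
tcp_rot: [0.0, 0.751, 0.66, 0.0]
ft_force: [-0.2, -0.9, -0.1]
grip_width: 14.3
grasp_force: 0.0
```

Call:
arm_command --pt "0 0 0 0 -1" --pt "0 0 0 0 -1" --pt "0 0 0 0 -1"

```text
t: 5.15
tool_pos: [526.5, -311.2, 42.6]
tcp_rot: [0.0, 0.751, 0.66, 0.0]
ft_force: [-1.2, 1.0, 6.1]
grip_width: 11.7
grasp_force: 40.0
```

Call:
arm_command --pt "0 0 -0.2 0 -1" --pt "0 0 -0.5 0 -1" --pt "0 0 -0.8 0 -1" --pt "0 0 -1 0 -1" --pt "0 0 -1 0 -1"

```text
t: 5.65
tool_pos: [527.9, -312.4, 165.3]
tcp_rot: [0.003, 0.751, 0.66, 0.001]
ft_force: [0.0, -0.3, -1.5]
grip_width: 11.8
grasp_force: 40.0
```

Call:
arm_command --pt "0.1 0 -0.2 0 -1" --pt "0.4 0 -0.5 0 -1" --pt "0.8 0 -0.7 0 -1" --pt "1 0 -0.7 0 -1"

```text
t: 6.05
tool_pos: [543.1, -189.2, 247.4]
tcp_rot: [0.001, 0.75, 0.661, 0.001]
ft_force: [0.2, 0.6, -1.1]
grip_width: 11.5
grasp_force: 40.0
```

Call:
arm_command --pt "0.3 0 0 0 -1" --pt "0.6 0 0 0 -1" --pt "1 0 0 0 -1"

```text
t: 6.35
tool_pos: [556.1, -73.0, 245.0]
tcp_rot: [-0.0, 0.752, 0.659, -0.001]
ft_force: [0.9, 0.0, -1.3]
grip_width: 11.8
grasp_force: 40.0
```

Call:
arm_command --pt "0.4 0 0 0 -1" --pt "0.8 0 0 0 -1" --pt "1 0 0 0 -1" --pt "1 0 0 0 -1"

```text
t: 6.75
tool_pos: [571.8, 51.5, 244.2]
tcp_rot: [-0.001, 0.748, 0.663, -0.0]
ft_force: [-1.2, -0.5, -0.3]
grip_width: 11.4
grasp_force: 40.0
```

```bash
python3 - <<'E'
from h import *
import pickle
s=bot.observe(); c=imaging.camera_params("wrist")
im=imaging.get_image("wrist"); save("w2",im); print(s["tool_pos"],s["tcp_rot"],s["grasp_force"])
pickle.dump(c,open("c2.pkl","wb"))
for r in tip_of("mouth","wrist")[:4]: print("m",r["p"],r["centre"],ray(c,r["centre"],118))
for r in tip_of("container","wrist")[:4]: print("c",r["p"],r["centre"],ray(c,r["centre"],0))
for r in tip_of("container","top")[:4]: print("c",r["p"],r["centre"],ray("top",r["centre"],0))
E
```

```text
[571.8012138   51.54169968 244.18999886] [-1.39212202e-03  7.48435861e-01  6.63205568e-01 -4.44718034e-04] 40.00018841587007
c 0.73 [50.3, 239.8] [515.77205453 222.64178209   0.        ]
c 0.81 [247.1, 208.7] [514.43705524 226.75363174   0.        ]
```

View pics/w2.png

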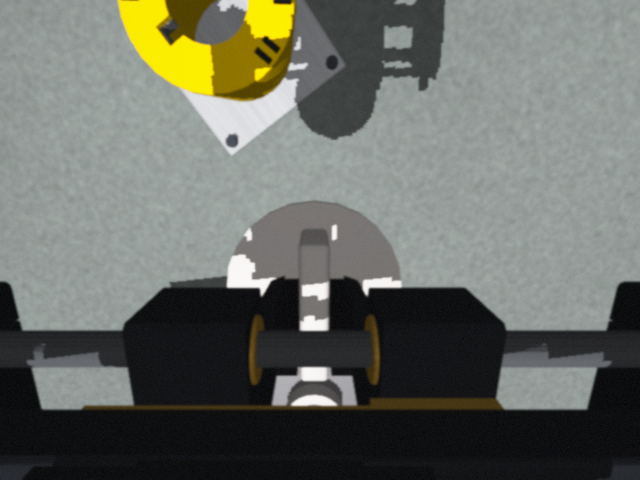

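The wrist picture shows the lid held with the bar centred at col 314 and the disc's far edge at row 201. The container's flange is partly out of view at the top left. I'll turn towards the slots and stand off about 85 mm for one close look.

Call:
arm_command --pt "0.2 -0.25 0 0.09 -1" --pt "0.4 -0.5 0 0.18 -1" --pt "0.6 -0.75 0 0.27 -1" --pt "0.8 -0.9 0 0.36 -1" --pt "0.91 -1 0 0.45 -1" --pt "0.91 -1 0 0.54 -1" --pt "0.91 -1 0 0.62 -1" --pt "0.91 -1 0 0.62 -1"

```text
t: 7.75
tool_pos: [467.4, 168.2, 246.0]
tcp_rot: [0.0, 0.973, 0.23, -0.0]
ft_force: [0.3, 0.7, -1.4]
grip_width: 11.4
grasp_force: 40.0
```

Call:
arm_command --pt "-0.1 -0.1 0 0 -1" --pt "-0.13 -0.19 0 0 -1" --pt "-0.13 -0.19 0 0 -1" --pt "-0.13 -0.19 0 0 -1"

```text
t: 8.15
tool_pos: [443.5, 182.9, 246.3]
tcp_rot: [-0.0, 0.973, 0.233, 0.0]
ft_force: [0.3, -0.0, -1.2]
grip_width: 11.4
grasp_force: 40.0
```

```bash
python3 - <<'E'
from h import *
import pickle
s=bot.observe(); c=imaging.camera_params("wrist")
im=imaging.get_image("wrist"); save("w3",im); print(s["tool_pos"],s["tcp_rot"],s["grasp_force"])
T=R(s["tcp_rot"]); print(T[:,0])
pickle.dump((c,s),open("c3.pkl","wb"))
for r in tip_of("mouth","wrist")[:2]: print("m",r["p"],r["centre"],ray(c,r["centre"],118))
c2=pickle.load(open("c2.pkl","rb")); print(ray(c2,(201,314),226.6),ray(c2,(229,314),256.6))
E
```

```text
[443.47774415 182.89236639 246.28659304] [-9.52281254e-05  9.72532563e-01  2.32766602e-01  3.36155016e-04] 39.999857721850276
[8.91639192e-01 4.52746136e-01 6.98175254e-04]
m 0.65 [118.1, 313.7] [521.37134234 223.32815823 118.        ]
[576.20817495  95.13494799 226.6       ] [575.57057098  89.09274294 256.6       ]
```

View pics/w3.png

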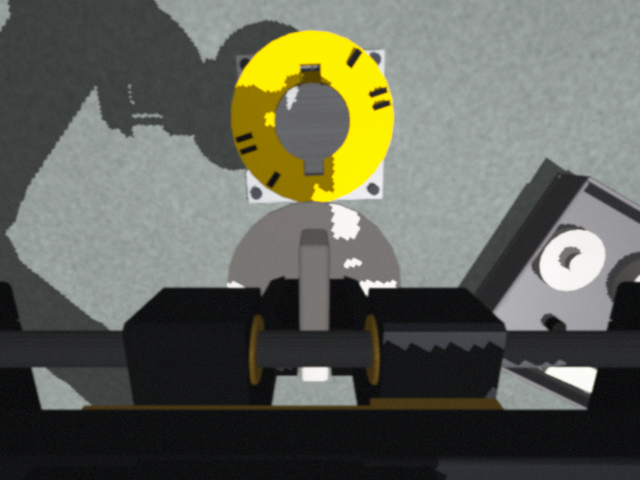

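The wrist picture shows the flange fully in view, centred near row 116, col 312. The slots are at (70,310) and (167,314), the single ribs at (57,354) and (180,273), and the lid's disc far edge is at row 203.

```bash
python3 - <<'E'
from h import *
import pickle
c,s=pickle.load(open("c3.pkl","rb")); im=cv2.imread("pics/w3.png"); T=R(s["tcp_rot"]); p=s["tool_pos"]
def tool(rc,z): return (T.T@(ray(c,rc,z)-p)).round(1)[:2]
zo=p[2]-37.6
print("disc",tool((203,314),zo+20),"bar",tool((229,314),zo+20),tool((245,314),zo+50))
print("disc l/r",tool((283,228),zo+20),tool((283,400),zo+20))
h=cv2.cvtColor(im,40); y=cv2.inRange(h,(20,120,60),(35,255,255)); y[210:]=0
# hole outline, back-projected: mouth edge on flange top
ys=cv2.morphologyEx(y,cv2.MORPH_CLOSE,np.ones((3,3)))
pts=np.argwhere(y>0)
P=np.array([ (T.T@(ray(c,q,118)-p))[:2] for q in pts])
hu=cv2.convexHull(P.astype(np.float32)); print("flange",cv2.minEnclosingCircle(hu))
e=cv2.fitEllipse(cv2.convexHull(P.astype(np.float32))); print(e)
# rays profile of slots: non-yellow columns per row
for r in(68,72,76,160,164,168,172):
    row=np.where(y[r,285:340]==0)[0]+285; print(r,row.min() if len(row) else None,row.max() if len(row) else None,len(row))
print("slots",tool((70,310.5),118),tool((167,314),118))
cv2.imwrite("pics/crop3.png",cv2.resize(im[25:210,225:400],(700,592)[:2] and (560,592),interpolation=cv2.INTER_CUBIC))
E
```

```text
disc [42.1 -0.6] bar [30.  -0.6] [30.8 -0.6]
disc l/r [  3.3 -42.1] [ 3.3 40.9]
flange ((85.48717498779297, -2.512166738510132), 60.36258316040039)
((85.68051147460938, -2.309156656265259), (118.97213745117188, 119.94013214111328), 30.036746978759766)
68 301 318 18
72 None None 0
76 None None 0
160 304 322 19
164 304 322 19
168 304 323 20
172 305 322 18
slots [119.8  -3. ] [52.6 -0.6]
```

View pics/crop3.png

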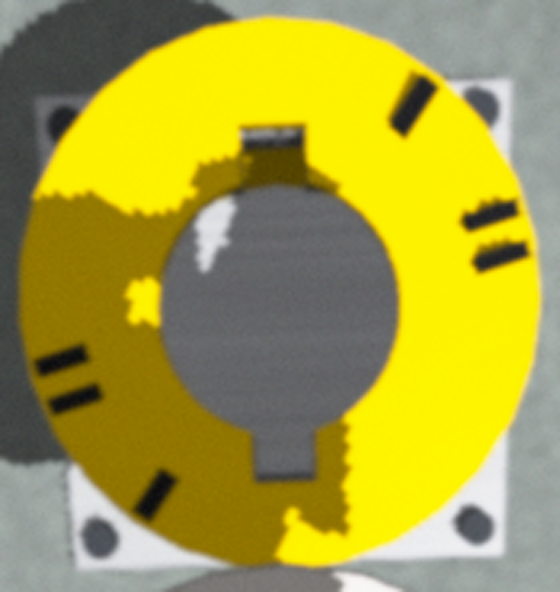

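The crop shows the slot outer edges at (126,272) and (478,285), which is about 2° off the tool's x axis. The mouth centre is (85.5, -2) mm in tool axes. I'll move over it and lower to just above the flange.

Call:
arm_command --pt "0.2 0 0 -0.023 -1" --pt "0.5 -0.013 0 -0.023 -1" --pt "0.711 -0.013 0.1 -0.023 -1" --pt "0.711 -0.013 0.4 -0.023 -1" --pt "0.711 -0.013 0.6 -0.023 -1" --pt "0.711 -0.013 0.66 -0.023 -1" --pt "0.711 -0.013 0.66 -0.023 -1" --pt "0.711 -0.013 0.66 -0.023 -1"

```text
t: 9.05
tool_pos: [519.5, 222.8, 168.1]
tcp_rot: [-0.0, 0.968, 0.25, 0.001]
ft_force: [0.1, 0.0, -0.3]
grip_width: 11.9
grasp_force: 40.0
```

```bash
python3 - <<'E'
from h import *
import pickle
c,s0=pickle.load(open("c3.pkl","rb")); T=R(s0["tcp_rot"])
tg=s0["tool_pos"]+T@np.array([85.3,-1.5,0]); s=bot.observe()
print(tg,s["tool_pos"],R(s["tcp_rot"]).T@(tg-s["tool_pos"]),s["ft_force"])
x=R(s["tcp_rot"])[:,0];x0=T[:,0];print(np.degrees(np.arctan2(x[1],x[0])-np.arctan2(x0[1],x0[0])))
c=imaging.camera_params("side"); im=imaging.get_image("side"); 
Rc=R(c["rotation"]); 
q=Rc.T@(tg*[1,1,0]+[0,0,130]-c["position"]); u=int(c["fx"]*q[0]/q[2]+c["cx"]); v=int(c["fy"]*q[1]/q[2]+c["cy"]); print(u,v)
y0,x0=max(v-60,0),max(u-80,0)
save("s1",cv2.resize(im[y0:y0+120,x0:x0+160],(800,600),interpolation=cv2.INTER_CUBIC))
E
```

```text
[518.85544785 222.84907088 246.34619049] [519.46690418 222.79280059 168.0698273 ] [ -0.3680754   -0.3228719  -78.27724033] [ 0.13333793  0.03185409 -0.26588354]
1.9785477232865558
266 148
```

View pics/s1.png

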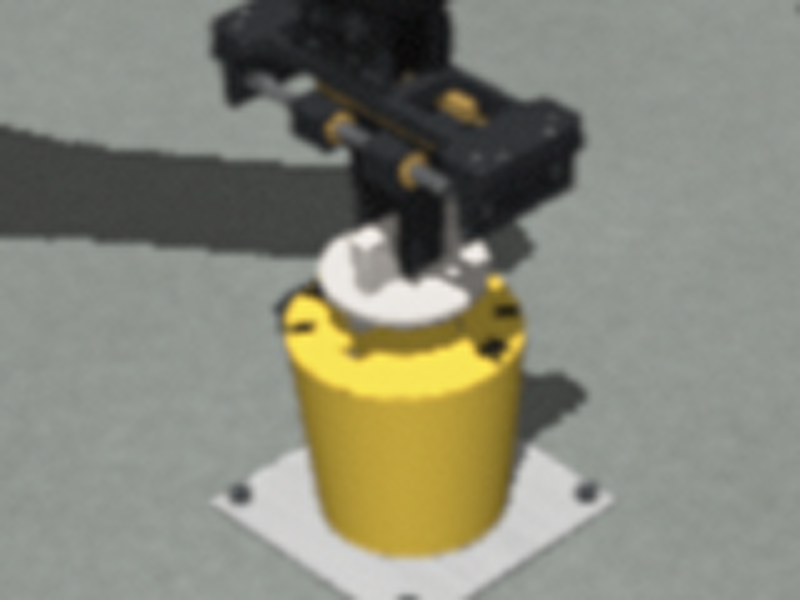

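The side view shows the lid centred just above the mouth, with its lug over the near slot. Lowering slowly while watching the force.

Call:
arm_command --pt "0 0 0.04 0 -1" --pt "0 0 0.08 0 -1" --pt "0 0 0.11 0 -1" --pt "0 0 0.13 0 -1" --pt "0 0 0.13 0 -1"

```text
t: 9.6
tool_pos: [518.3, 222.8, 150.9]
tcp_rot: [0.0, 0.968, 0.25, -0.0]
ft_force: [-0.4, 0.1, -0.7]
grip_width: 11.5
grasp_force: 40.0
```

The lugs have entered freely. Seating it.

Call:
arm_command --pt "0 0 0.03 0 -1" --pt "0 0 0.05 0 -1" --pt "0 0 0.07 0 -1" --pt "0 0 0.085 0 -1" --pt "0 0 0.09 0 -1" --pt "0 0 0.09 0 -1"

```text
t: 10.2
tool_pos: [518.5, 222.8, 140.4]
tcp_rot: [0.0, 0.968, 0.25, -0.0]
ft_force: [0.3, 0.7, -0.8]
grip_width: 11.4
grasp_force: 40.0
```

Call:
arm_command --pt "0 0 0.005 0 -1" --pt "0 0 0.01 0 -1" --pt "0 0 0.01 0 -1"

```text
t: 10.5
tool_pos: [518.6, 222.9, 139.6]
tcp_rot: [-0.0, 0.968, 0.25, 0.0]
ft_force: [-1.5, 0.1, 3.0]
grip_width: 11.9
grasp_force: 40.0
```

Call:
arm_command --pt "0 0 0 0.03 -1" --pt "0 0 0 0.08 -1" --pt "0 0 0 0.13 -1" --pt "0 0 0 0.18 -1" --pt "0 0 0 0.21 -1" --pt "0 0 0 0.21 -1"

```text
t: 11.1
tool_pos: [518.8, 223.2, 139.6]
tcp_rot: [-0.0, 0.996, 0.087, 0.0]
ft_force: [-1.0, 0.1, 3.2]
grip_width: 12.0
grasp_force: 40.0
```

Call:
arm_command --pt "0 0 0 0.05 -1" --pt "0 0 0 0.1 -1" --pt "0 0 0 0.15 -1" --pt "0 0 0 0.19 -1" --pt "0 0 0 0.205 -1" --pt "0 0 0 0.205 -1"

```text
t: 11.7
tool_pos: [518.8, 223.4, 139.6]
tcp_rot: [-0.0, 0.997, -0.073, 0.0]
ft_force: [-1.3, 1.9, 4.3]
grip_width: 11.7
grasp_force: 40.0
```

```bash
python3 - <<'E'
from h import *
s=bot.observe(); print(s["tool_pos"],s["tcp_rot"],s["ft_force"],s["torque"],s["grasp_force"])
x=R(s["tcp_rot"])[:,0];print(np.degrees(np.arctan2(x[1],x[0])))
im=imaging.get_image("wrist"); save("w4",im)
t=imaging.get_image("top")[200:285,155:240]; save("t4",np.hstack([cv2.resize(im[120:480,140:500],(400,400)),cv2.resize(t,(400,400),interpolation=cv2.INTER_CUBIC)]))
E
```

```text
[518.7852283  223.35438768 139.5907448 ] [-3.49432224e-04  9.97354596e-01 -7.26885235e-02  2.58824049e-04] [-1.29626092  1.94799793  4.2706922 ] [0.41925727 0.22325543 0.10483685] 40.011248365044594
-8.336854288208743
```

View pics/t4.png

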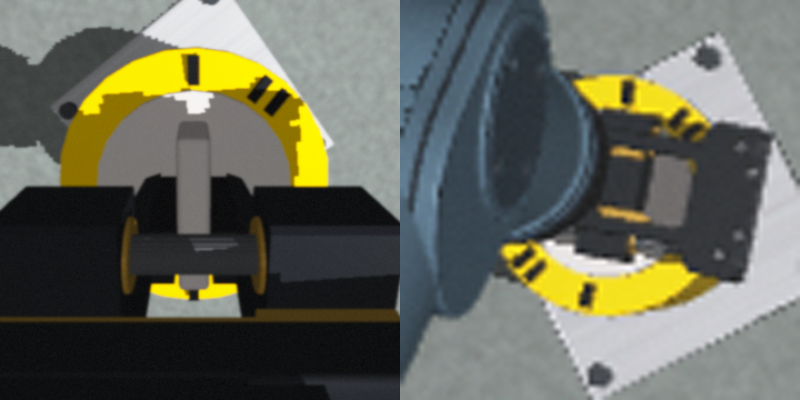

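The wrist view shows the bar (crop col 194) in line with both single ribs (cols 193 and 194). The lid is flush, and the 0.1 N m reaction moment shows the ring has turned against its spring. Handing in while still gripping.

```bash
python3 -c "
from cell import bot
print(bot.close_job())"
```

```text
the job is handed in; nothing more can be done
None
```

The lid is seated flush in the container's mouth and twisted to the single ribs (temporary closure), still gripped at 40 N, and the job was handed in at about 12 s; no verdict was returned.

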